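# Slide the power bank between key tray and charger bin onto its charging pad

### The job

With the fingertips, push the flat power bank across the lower shelf, through the narrow gap between the steel key tray and the charger bin, and on until all of it lies on the dark charging pad beyond, lined up with the pad. Keep it sliding flat on the board the whole way, never lifted, and leave the earbud case and the plug charger where they stand.

Things in the scene. Friction and masses are not known exactly. Their poses are not given: they have to be found in the camera images.
- power_bank: green plastic power bank, a flat slab lying loose on the lower bamboo board: 76 mm wide (its x), 120 mm long (its y), 26 mm high, 0.2 to 0.4 kg, upright corners rounded to 12 mm radius. Origin at the centre of its underside; z up. The board's top is at z = 0.030. It starts on the gap's +y side, long side roughly along the gap but off to one side and turned up to about 25 degrees
- key_tray: steel key tray, fixed to the board: 90 mm (x) by 100 mm (y), 22 mm high, corners rounded to 10 mm radius. Origin at the centre of its underside. Its +x side is the near wall of the gap, 45 mm from its origin
- charger_bin: dark grey plastic bin with spare chargers, fixed to the board beyond the tray, square with it: 90 mm (x) by 100 mm (y), 53 mm high, corners rounded to 10 mm radius. Origin at the centre of its underside. Its -x side is the far wall of the gap, 45 mm from its origin. (Behind it, from x = 0.82 on, stands the upper tier with tablet stand and vase, up to z = 0.24)
- gap_mid (a point): point on the board's top in the middle of the gap between tray and bin. Its y axis runs along the gap, its x axis across it (from tray to bin). The gap is 82 mm wide and 100 mm long (its y from -50 to +50 mm); the power bank enters at the +y end and leaves at the -y end
- charging_pad: charging pad, a dark rectangle with a thin ring in its middle, inlaid flush with the board (no step, same friction as the board): 116 mm (x) by 180 mm (y). Origin at its centre, on the board's top; axes parallel to gap_mid's; it lies in line with the gap, its centre 150 mm from gap_mid along -y
- earbud_case: white earbud case, 58 x 46 mm, 24 mm high, loose, origin at the centre of its underside; stands on the board beyond the pad (gap_mid's y about -310 mm), to be left alone
- plug_charger: black plug charger, 44 x 44 mm, 30 mm high with two prongs 15 mm long, loose, origin at the centre of its underside; stands near the earbud case (the two may be swapped), to be left alone
Things that resemble listed ones, but are neither listed nor needed, are in the scene too. There is more than one size of the power_bank; the one meant has the size given above.

How it is judged:
By the outcome, as a careful person would: the job done as asked, in the order asked, and still so for the second after the job is handed in, with the robot touching nothing.
It also fails if it takes over 64 s, if anything falls off the work surface, if the arm or the gripper's body presses on something with over 40 N, if the wrist force passes 120 N, or if a joint passes its speed limit or range.

### The arm

A 6-joint arm with a two-finger parallel gripper is mounted at the origin on the work surface. World frame = base frame: x ahead of the robot, y to its left, z up, the work surface at z = 0. Lengths are in m, angles in rad, forces in N, time in s.
With the tool pointing down it reaches from about 0.375 to 0.9 m from the base axis. Payload 3.1 kg.
Tool frame: the origin (TCP) lies between the finger pads; the fingertips stand 17 mm ahead of it and the grasp point (between the pads) lies 2 mm behind it; z points along the fingers, y is the line along which they close (so a half turn about z gives the same grasp; the last joint's range is limited). The gripper opens to 85 mm and grips with 20 to 120 N. Pads are 22 mm wide; open, the fingers measure 114 mm over their backs; the gripper's body (76 mm by 85 mm) begins 54 mm behind the grasp point. The pads swing forward as they close: fully open they stand 13 mm farther back than shut.
Start: joints at [-1.3, 0.527, 1.433, -0, 1.181, -0.178], TCP at [0.272, -0.563, 0.248] pointing down, gripper open.
Joint ranges: [-3.08, 3.08], [-0.75, 2.2], [0.22, 2.44], [-1.43, 4.57], [0, 2.65], [-2.85, 2.85]. Speed limits (rad/s): [2.79, 2.79, 3.14, 3.14, 3.14, 3.14].

### API

Orientations are given as a unit quaternion [x, y, z, w].
In Python, from station import sense, vision, order gives the robot as it stands.
- The arm moves only by the shell command python3 -m crank 'ROWS' [OPENING] [FORCE]. ROWS is JSON, a list of rows, each an object with "dp": the shift along the world's x, y, z in units of 30 mm (1.0 is 30 mm), a list of three; "angular": the turn, a rotation vector about the world's x, y, z in degrees, a list of three. In form: [{"dp": [dx, dy, dz], "angular": [ax, ay, az]}, ...]. A call has 1 to 20 rows; each row shifts and turns the commanded pose from where the row before left it; what a row does not reach is not made up. A row lasts 1/10 s, in which the tool goes at most 50 mm and 8.59 degrees, less where a joint would pass 70% of its speed; a pose out of reach is approached as far as the arm can. A call is refused whole if a number of a shift passes 1 or a number of a turn 8.59, either way. A call with a gripper value outside its range is refused whole. OPENING is the closure, from 0 (fully open) to 1 (shut), set as the call begins (- or left out, the last holds). The fingers move at their own pace and stop on an object; FORCE is the grip in N (left out, the last holds). Time passes only in rows, so rows that do not move let the fingers close. It gives the time, the measured TCP pose, the force, the opening and the grip force at its end, in the units of the state.
- sense(): the state, without advancing time (a new reading comes with each control period).
- vision.snapshot(name): name is "side" or "top" or "wrist"; returns a dict with "image" (384x512x3 uint8, blue, green, red), "range_z" (384x512 float32, m along the optical axis (not along the pixel's ray), 0 where there is no reading), "mtx" (3x3 intrinsics, pixels), "dist" ([k1, k2, p1, p2, k3] as OpenCV has them; the pictures are not rectified), "pose" (4x4, takes a point from camera to world coordinates); the wrist camera has in their place "mount" (4x4, takes a point from camera to tool coordinates, whose origin is the TCP and whose axes are the flange's). Camera axes: x right, y down, z forward; pixel columns grow to the right and rows downward; lengths in m; the calibration is good to about 2 mm. A picture is of the moment at which its call begins: read the wrist's pose just before it.
- order.sign_off(): hands the job in; it is judged then, once.
The state is a dict: "t": time; "q": joint angles; "qd": joint speeds; "tau": joint torques, N m; "tcp_pos": TCP position; "tool_rot": TCP orientation; "force": force on the tool from outside, world axes, zero at the start; "ft_torque": the same for the moment, N m; "finger_gap": opening from 0.0 (shut) to 1.0 (fully open); "gripper_force": force on a finger pad.
Only numpy, scipy, OpenCV 4.12 (cv2) and the standard library are available. Lean on these libraries where they do the work, as an engineer would, in place of code of your own. Each camera call takes 0.05 s, during which the arm holds its last target. There are 200 camera calls.

## Working session

There is one attempt and no reset: what is moved stays moved. The work goes in short steps, Python scripts to look and compute and a shell command to move; the robot and the scene stay as the last step left them, time stands still between calls to the robot, and variables do not carry over. Pictures are saved under pics/ and viewed, at most 10 in all, crops included, and the job is handed in when it is done.

```bash
mkdir -p pics; python3 - <<'E'
from station import sense,vision
import cv2,numpy as np,pickle
s=sense();print(s)
for n in("top","side"):
    d=vision.snapshot(n);pickle.dump(d,open(f"{n}0.pkl","wb"));cv2.imwrite(f"pics/{n}0.png",cv2.resize(d["image"],(800,600)))
    print(n,d["mtx"],d["dist"],d["pose"])
E
```

```text
{'t': 0.0, 'q': array([-1.29948159e+00,  5.28439867e-01,  1.43393657e+00,  1.34820578e-05,
        1.18137529e+00, -1.78494882e-01]), 'qd': array([-0.00151743,  0.0006417 , -0.00044513,  0.00101927,  0.00133284,
       -0.00116254]), 'tau': array([-8.20889682e-05, -4.42349517e+01, -1.78025454e+01, -3.01708842e-04,
        8.51510209e-03,  1.46290425e-06]), 'tcp_pos': array([ 0.2715911 , -0.56214025,  0.24733883]), 'tool_rot': array([ 9.74815345e-01,  2.23010938e-01, -4.38562651e-05, -1.07866075e-03]), 'force': array([-0.02234144,  0.422828  , -0.02620551]), 'ft_torque': array([ 0.01458809, -0.01411221, -0.00919157]), 'gripper_force': 0.0, 'finger_gap': 0.9986736875346393}
top [[429.89273137   0.         254.30451371]
 [  0.         429.89273137 185.07774938]
 [  0.           0.           1.        ]] [-0.0667911  0.         0.         0.         0.       ] [[-0.0110827  -0.99225649  0.1237103   0.33366219]
 [-0.99960629  0.01418315  0.02420968  0.04059501]
 [-0.02577681 -0.12339328 -0.99202301  1.12943768]
 [ 0.          0.          0.          1.        ]]
side [[440.88249706   0.         254.17584537]
 [  0.         440.88249706 183.68670048]
 [  0.           0.           1.        ]] [0.05470977 0.         0.         0.         0.        ] [[-0.67081151 -0.35678324  0.6501674  -0.30100737]
 [-0.7415601   0.31083243 -0.59453496  0.80338768]
 [ 0.010027   -0.88095909 -0.47308618  0.65664645]
 [ 0.          0.          0.          1.        ]]
```

View pics/top0.png

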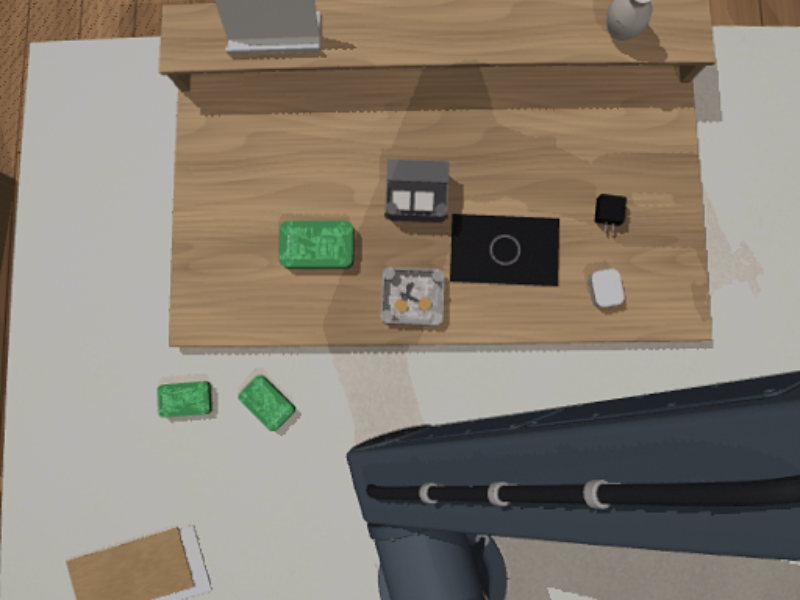

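View pics/side0.png

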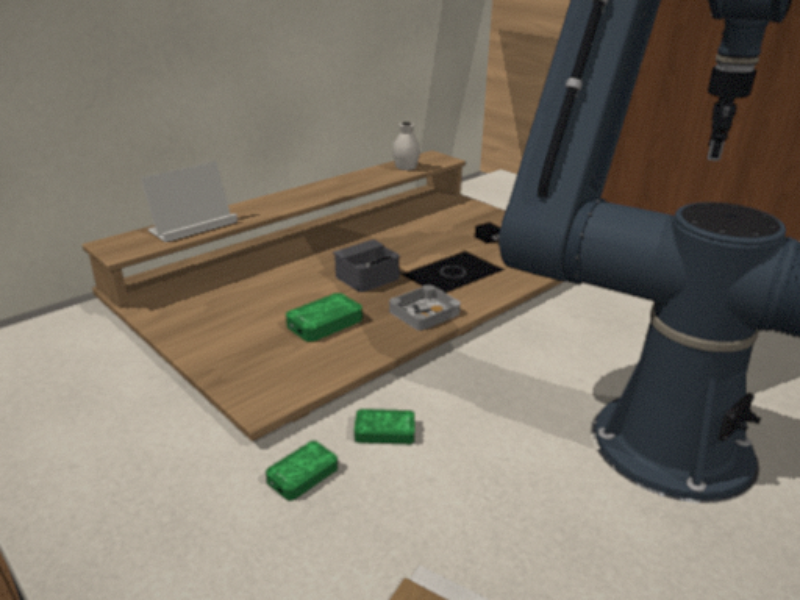

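The top view shows three candidates: the bank on the board at (317,245), and two smaller green ones on the table at (185,399) and (267,403). I choose (317,245), since it is the only one on the board and the biggest. The tray is at (413,297), the bin at (417,190), the pad at (505,250), the plug at (611,210) and the case at (607,288).

```bash
cat > h.py <<'E'
import numpy as np,cv2,pickle
def ray(d,uv,z,T=None):
    T=d["pose"] if T is None else T
    p=cv2.undistortPoints(np.array(uv,np.float64).reshape(-1,1,2),d["mtx"],np.array(d["dist"])).reshape(-1,2)
    r=np.c_[p,np.ones(len(p))]@T[:3,:3].T; o=T[:3,3]
    return o+r*((z-o[2])/r[:,2])[:,None]
def cloud(d,T=None):
    T=d["pose"] if T is None else T
    h,w=d["range_z"].shape
    uv=np.stack(np.meshgrid(np.arange(w),np.arange(h)),-1).reshape(-1,1,2).astype(np.float64)
    p=cv2.undistortPoints(uv,d["mtx"],np.array(d["dist"])).reshape(-1,2)
    P=np.c_[p,np.ones(len(p))]*d["range_z"].reshape(-1,1)
    return (P@T[:3,:3].T+T[:3,3]).reshape(h,w,3)
def green(d): 
    H=cv2.cvtColor(d["image"],cv2.COLOR_BGR2HSV)
    return cv2.inRange(H,(45,80,30),(85,255,255))
def bank(d,T=None,zr=(0.052,0.06)):
    """footprint from top-face pixels: min-area rect"""
    P=cloud(d,T);m=(green(d)>0)&(P[...,2]>zr[0]-.004)&(P[...,2]<zr[1]+.004)&(P[...,0]>.4)
    Q=P[m]
    r=cv2.minAreaRect((Q[:,:2]*1000).astype(np.float32))
    (cx,cy),(a,b),t=r
    if a>b: a,b=b,a;t+=90   # t: direction of short side
    t=(t+90)%180-90
    return cx,cy,a,b,t,np.median(Q[:,2])
E
python3 - <<'E'
from h import *
for n in("top","side"):
    d=pickle.load(open(n+"0.pkl","rb"));print(n,np.round(bank(d),3))
    P=cloud(d)
    if n=="top":
        k=.64
        px={"tray":(413,297),"bin":(417,170),"board":(350,310),"case":(607,288),"plug":(611,208),"pad":(480,230)}
        for a,(u,v) in px.items(): print(a,np.round(P[int(v*k),int(u*k)],3))
        # pad corners at z=.03
        I=cv2.cvtColor(d["image"],cv2.COLOR_BGR2HSV)
        m=cv2.inRange(I[...,2],0,45); m[:, :int(452*k)]=0; m[:,int(565*k):]=0; m[:int(212*k)]=0; m[int(290*k):]=0
        pts=np.argwhere(m)[:,::-1].astype(float);Q=ray(d,pts,.03)
        print("pad",cv2.minAreaRect((Q[:,:2]*1000).astype(np.float32)))
    for nm,z0,z1,xl in(("tray",.046,.056,(.45,.62)),("bin",.076,.088,(.6,.75))):
        m=(P[...,2]>z0)&(P[...,2]<z1)&(P[...,0]>xl[0])&(P[...,0]<xl[1])&(abs(P[...,1])<.2)&(green(d)==0)
        Q=P[m]; c=Q[:,:2]
        keep=(c[:,1]>-.07)&(c[:,1]<.12); c=c[keep]
        print(nm,len(c),cv2.minAreaRect((c*1000).astype(np.float32)) if len(c)>5 else 0)
d=pickle.load(open("top0.pkl","rb"))
cv2.imwrite("pics/c1.png",cv2.resize(d["image"][95:225,170:370],(800,520),interpolation=cv2.INTER_CUBIC))
E
```

```text
top [ 5.44272e+02  2.00009e+02  7.58280e+01  1.19623e+02 -8.55000e-01
  5.50000e-02]
tray [0.457 0.043 0.036]
bin [0.658 0.035 0.088]
board [0.439 0.146 0.027]
case [ 0.466 -0.27   0.053]
plug [ 0.596 -0.283  0.06 ]
pad [ 0.568 -0.071  0.031]
pad ((535.2881469726562, -110.32368469238281), (178.17001342773438, 112.6046142578125), 86.66091918945312)
tray 214 ((530.7593994140625, 39.61455535888672), (98.85440826416016, 166.07899475097656), 86.66197204589844)
bin 604 ((636.5971069335938, 32.70579147338867), (100.13214874267578, 76.86959075927734), 87.19453430175781)
side [ 5.42848e+02  2.02438e+02  7.81490e+01  1.20907e+02 -2.84000e-01
  5.80000e-02]
tray 254 ((531.18310546875, 42.09442138671875), (103.9260025024414, 163.7378387451172), 88.87004852294922)
bin 237 ((640.0294799804688, 32.43819046020508), (76.67817687988281, 106.61573028564453), 1.0502135753631592)
```

View pics/c1.png

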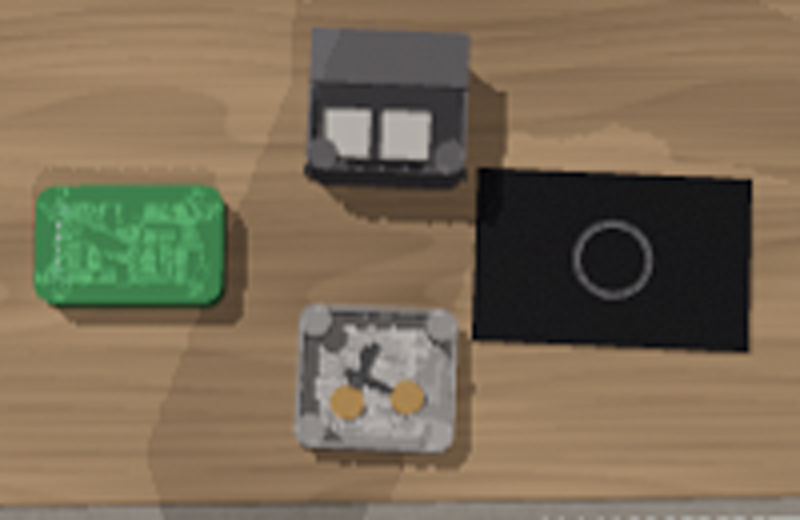

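Close crop: the bank on the board measures 76 x 120 mm, so the choice is right. Its long axis is nearly along the gap and it sits about 9 mm off to -x. I'll now move toward its -x side.

```bash
python3 -m crank '[{"dp":[0.2,0.95,0],"angular":[0,0,-1.1]},{"dp":[0.2,0.95,0],"angular":[0,0,-1.1]},{"dp":[0.2,0.95,0],"angular":[0,0,-1.1]},{"dp":[0.2,0.95,0],"angular":[0,0,-1.1]},{"dp":[0.2,0.95,0],"angular":[0,0,-1.1]},{"dp":[0.2,0.95,0],"angular":[0,0,-1.1]},{"dp":[0.2,0.95,0],"angular":[0,0,-1.1]},{"dp":[0.2,0.95,0],"angular":[0,0,-1.1]},{"dp":[0.2,0.95,0],"angular":[0,0,-1.1]},{"dp":[0.2,0.95,0],"angular":[0,0,-1.1]},{"dp":[0.2,0.95,0],"angular":[0,0,-1.1]},{"dp":[0.2,0.95,0],"angular":[0,0,-1.1]},{"dp":[0.2,0.95,0],"angular":[0,0,-1.1]},{"dp":[0.2,0.95,0],"angular":[0,0,-1.1]},{"dp":[0.2,0.95,0],"angular":[0,0,-1.1]},{"dp":[0.2,0.95,0],"angular":[0,0,-1.1]},{"dp":[0.2,0.95,0],"angular":[0,0,-1.1]},{"dp":[0.2,0.95,0],"angular":[0,0,-1.1]},{"dp":[0.2,0.95,0],"angular":[0,0,-1.1]},{"dp":[0.2,0.95,0],"angular":[0,0,-1.1]}]' 0.3 20
python3 -m crank '[{"dp":[0.4,0.9,0],"angular":[0,0,-1.2]},{"dp":[0.4,0.9,0],"angular":[0,0,-1.2]},{"dp":[0.4,0.9,0],"angular":[0,0,-1.2]},{"dp":[0.4,0.9,0],"angular":[0,0,-1.2]},{"dp":[0.4,0.9,0],"angular":[0,0,-1.2]},{"dp":[0.4,0.9,0],"angular":[0,0,-1.1]},{"dp":[0,0.9,0],"angular":[0,0,0]},{"dp":[0,0,0],"angular":[0,0,0]},{"dp":[0,0,0],"angular":[0,0,0]},{"dp":[0,0,0],"angular":[0,0,0]}]'
python3 - <<'E'
from h import *
from station import sense,vision
from scipy.spatial.transform import Rotation as R
s=sense();d=vision.snapshot("wrist")
T=np.eye(4);T[:3,:3]=R.from_quat(s["tool_rot"]).as_matrix();T[:3,3]=s["tcp_pos"]
print(T.round(4),d["mount"]);
d["pose"]=T@d["mount"];pickle.dump(d,open("w1.pkl","wb"))
cv2.imwrite("pics/w1.png",cv2.resize(d["image"],(800,600)))
E
```

```text
t: 2.1
tcp_pos: [0.3916, 0.0085, 0.2482]
tool_rot: [0.999, 0.032, -0.0, -0.0]
force: [0.9, 0.6, -0.8]
finger_gap: 0.701
gripper_force: 0.0
t: 3.1
tcp_pos: [0.4633, 0.1955, 0.2481]
tool_rot: [1.0, -0.029, -0.0, 0.0]
force: [0.2, -0.7, -0.5]
finger_gap: 0.698
gripper_force: 0.0
[[ 9.983e-01 -5.840e-02 -9.000e-04  4.633e-01]
 [-5.840e-02 -9.983e-01 -6.000e-04  1.955e-01]
 [-9.000e-04  6.000e-04 -1.000e+00  2.481e-01]
 [ 0.000e+00  0.000e+00  0.000e+00  1.000e+00]] [[ 8.02127573e-04 -9.44748484e-01 -3.27795149e-01  8.45161781e-02]
 [ 9.99999575e-01  9.06535273e-04 -1.65715058e-04 -8.06370151e-04]
 [ 4.53716915e-04 -3.27794876e-01  9.44748810e-01 -1.24418894e-01]
 [ 0.00000000e+00  0.00000000e+00  0.00000000e+00  1.00000000e+00]]
```

View pics/w1.png

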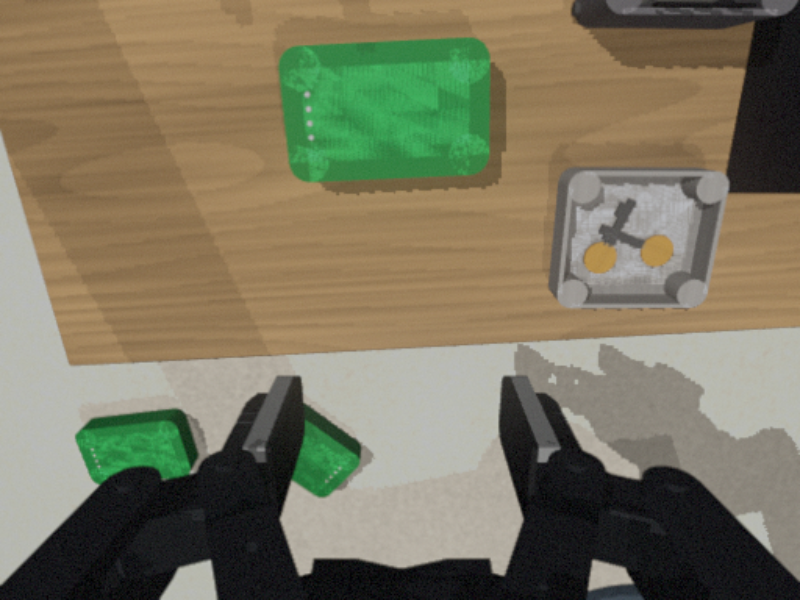

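```bash
python3 - <<'E'
from h import *
from station import vision
d=pickle.load(open("w1.pkl","rb"));t=vision.snapshot("top");pickle.dump(t,open("top1.pkl","wb"))
for n,x in(("w",d),("top",t)):
    print(n,np.round(bank(x),2))
    P=cloud(x)
    # wall edges: tray top points' max across-gap coordinate; bin top min; in gap frame yaw -3.34
    a=np.radians(-3.34);ux=np.array([np.cos(a),np.sin(a)]);uy=np.array([-np.sin(a),np.cos(a)])
    G=P[...,:2]@np.c_[ux,uy];z=P[...,2]
    for nm,z0,z1,l in(("tray",.046,.058,(.4,.52)),("bin",.074,.092,(.57,.66))):
        m=(z>z0)&(z<z1)&(G[...,0]>l[0])&(G[...,0]<l[1])&(G[...,1]>-.05)&(G[...,1]<.1)&(green(x)==0)
        if m.sum()>20:print(nm,m.sum(),np.percentile(G[m],[1,99],axis=0).round(4).tolist())
    b=bank(x);print("bank in gap frame",np.array(b[:2])/1000@np.c_[ux,uy],"pad",np.array([.5353,-.1103])@np.c_[ux,uy])
E
```

```text
w [ 5.4549e+02  2.0037e+02  7.5890e+01  1.2034e+02 -7.5000e-01  5.0000e-02]
tray 1517 [[0.41, 0.0199], [0.4998, 0.098]]
bin 862 [[0.5811, 0.0229], [0.5886, 0.0992]]
bank in gap frame [0.53288882 0.23181226] pad [ 0.54081692 -0.07892554]
top [5.4430e+02 1.7273e+02 6.4880e+01 7.4210e+01 8.9710e+01 6.0000e-02]
tray 191 [[0.4088, 0.0201], [0.4983, 0.0975]]
bin 450 [[0.5801, 0.0201], [0.6595, 0.0997]]
bank in gap frame [0.5333109  0.20415138] pad [ 0.54081692 -0.07892554]
```

The wrist view shows the bank at (385,110), the tray at (640,240), the pad edge at (750,150), and the fingers below at (275,400) and (525,400). The gap walls are 82 mm apart, which matches. The bank needs +7 mm across and -2.5° of turn, so I'll do a flat two-finger push on its -x side.

```bash
python3 -m crank '[{"dp":[0,0.1,-0.9],"angular":[0,0,0]},{"dp":[0,0.1,-0.9],"angular":[0,0,0]},{"dp":[0,0.1,-0.9],"angular":[0,0,0]},{"dp":[0,0,-0.9],"angular":[0,0,0]},{"dp":[0,0,-0.9],"angular":[0,0,0]},{"dp":[0,0,-0.9],"angular":[0,0,0]},{"dp":[0,0,-0.5],"angular":[0,0,0]},{"dp":[0,0,-0.4],"angular":[0,0,0]},{"dp":[0,0,-0.2],"angular":[0,0,0]},{"dp":[0,0,0],"angular":[0,0,0]},{"dp":[0,0,0],"angular":[0,0,0]}]'
python3 -m crank '[{"dp":[0.2,-0.012,0],"angular":[0,0,0]},{"dp":[0.2,-0.012,0],"angular":[0,0,0]},{"dp":[0.2,-0.012,0],"angular":[0,0,0]},{"dp":[0.1,-0.006,0],"angular":[0,0,0]},{"dp":[0.1,-0.006,0],"angular":[0,0,0]},{"dp":[0.1,-0.006,0],"angular":[0,0,0]},{"dp":[0.1,-0.006,0],"angular":[0,0,0]},{"dp":[0.1,-0.006,0],"angular":[0,0,0]},{"dp":[0.1,-0.006,0],"angular":[0,0,0]},{"dp":[0,0,0],"angular":[0,0,0]},{"dp":[0,0,0],"angular":[0,0,0]}]'
cat > look.py <<'E'
from h import *
from station import sense,vision
from scipy.spatial.transform import Rotation as R
import sys
a=np.radians(-3.34);ux=np.array([np.cos(a),np.sin(a)]);uy=np.array([-np.sin(a),np.cos(a)]);B=np.c_[ux,uy]
s=sense();print("tcp gap",(s["tcp_pos"][:2]@B).round(4),s["tcp_pos"][2].round(4),"F",s["force"].round(1))
W=R.from_quat(s["tool_rot"]).as_matrix();print("tool x,y yaw",np.degrees(np.arctan2(W[1,:2],W[0,:2])).round(2))
for n in("wrist","top","side"):
    d=vision.snapshot(n)
    if n=="wrist":
        T=np.eye(4);T[:3,:3]=W;T[:3,3]=s["tcp_pos"];d["pose"]=T@d["mount"]
    pickle.dump(d,open(f"last_{n}.pkl","wb"))
    try:
        b=bank(d);c=(np.array(b[:2])/1000-0)@B
        print(n,"bank x'-gap %.1f  y'-pad %.1f mm  yaw rel %.2f  size %.1f %.1f z %.3f"%((c[0]-.5402)*1e3,(c[1]+.0789)*1e3,b[4]+3.34,b[2],b[3],b[5]))
    except Exception as e: print(n,e)
E
python3 look.py
```

```text
t: 4.3
tcp_pos: [0.4643, 0.2051, 0.0539]
tool_rot: [1.0, -0.029, 0.001, -0.0]
force: [-0.0, 0.8, 0.6]
finger_gap: 0.703
gripper_force: 0.0
t: 5.4
tcp_pos: [0.4998, 0.2031, 0.0532]
tool_rot: [1.0, -0.029, 0.0, 0.0]
force: [-0.8, -0.2, 0.2]
finger_gap: 0.697
gripper_force: 0.4
tcp gap [0.4871 0.2319] 0.0532 F [-0.8 -0.2  0.2]
tool x,y yaw [ -3.33 -93.33]
wrist bank x'-gap -11.2  y'-pad 309.3 mm  yaw rel 0.47  size 90.4 120.8 z 0.055
top bank x'-gap -2.5  y'-pad 267.2 mm  yaw rel -82.29  size 40.4 73.6 z 0.055
side bank x'-gap -9.2  y'-pad 311.9 mm  yaw rel 0.86  size 84.2 118.9 z 0.057
```

```bash
python3 - <<'E'
from h import *
w=pickle.load(open("last_wrist.pkl","rb"))["image"];s=pickle.load(open("last_side.pkl","rb"))["image"][170:290,160:320]
cv2.imwrite("pics/p2.png",np.hstack([cv2.resize(w,(400,300)),cv2.resize(s,(400,300))]))
E
```

```text
(no output)
```

View pics/p2.png

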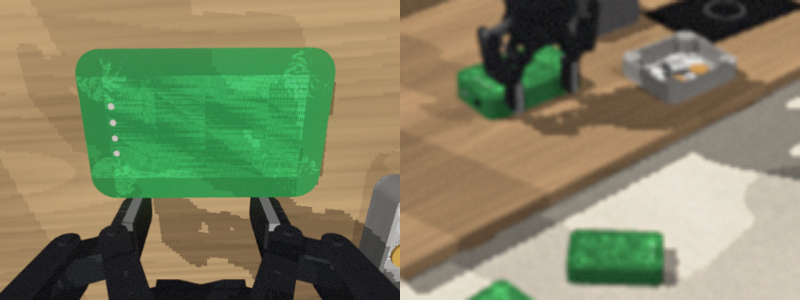

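The fingers have just touched the -x side. In the wrist half the bank edge is at (205,195) and the fingertips at (140,205) and (265,205). I'll fix the size estimate, which came out too wide.

```bash
cat > edge.py <<'E'
from h import *
import sys
a=np.radians(-3.34);B=np.array([[np.cos(a),-np.sin(a)],[np.sin(a),np.cos(a)]])
def fit(d):
    m=green(d);n,l,st,_=cv2.connectedComponentsWithStats(m)
    P=cloud(d);best=None
    ok=(P[...,2]>.049)&(P[...,2]<.065)&(P[...,0]>.4)
    i=1+np.argmax([((l==k)&ok).sum() for k in range(1,n)])
    c=max(cv2.findContours((l==i).astype(np.uint8),0,1)[0],key=len).reshape(-1,2).astype(float)
    G=ray(d,c,.056)[:,:2]@B
    r=cv2.minAreaRect(((G-[.5402,-.0789])*1e3).astype(np.float32));return r
if __name__=="__main__":
  for f in sys.argv[1:]:
    print(f,fit(pickle.load(open(f,"rb"))))
E
python3 edge.py w1.pkl last_wrist.pkl top0.pkl side0.pkl last_side.pkl
```

```text
w1.pkl ((-7.306331634521484, 310.6510009765625), (75.67042541503906, 119.57849884033203), 2.565727710723877)
last_wrist.pkl ((-6.574737548828125, 309.3609619140625), (81.131103515625, 118.8449478149414), 0.46103566884994507)
top0.pkl ((-8.400012969970703, 310.6234130859375), (77.89478302001953, 120.46194458007812), 2.435199022293091)
side0.pkl ((-22.918319702148438, 319.97747802734375), (107.94343566894531, 140.12635803222656), 2.448878288269043)
last_side.pkl ((-26.92129898071289, 293.23773193359375), (47.15581512451172, 137.04415893554688), 56.28057098388672)
```

```bash
python3 -m crank '[{"dp":[0.06,-0.003,0],"angular":[0,0,0]},{"dp":[0.07,-0.004,0],"angular":[0,0,0]},{"dp":[0,0,0],"angular":[0,0,0]},{"dp":[0,0,0],"angular":[0,0,0]}]'
python3 look.py | head -1
python3 -m crank '[{"dp":[-0.2,0,0],"angular":[0,0,0]},{"dp":[-0.8,0,0],"angular":[0,0,0]},{"dp":[0,0,0.9],"angular":[0,0,0]},{"dp":[0,0,0.9],"angular":[0,0,0]},{"dp":[0,0,0.9],"angular":[0,0,0]},{"dp":[0,0,0.9],"angular":[0,0,0]},{"dp":[0,0,0.9],"angular":[0,0,0]},{"dp":[0,0,0.9],"angular":[0,0,0]},{"dp":[0,0,0.9],"angular":[0,0,0]},{"dp":[0,0,0],"angular":[0,0,0]},{"dp":[0,0,0],"angular":[0,0,0]}]' 0.75
python3 look.py; python3 edge.py last_wrist.pkl
```

```text
t: 5.95
tcp_pos: [0.504, 0.2027, 0.0533]
tool_rot: [1.0, -0.029, 0.0, -0.0]
force: [-0.2, -0.6, 0.2]
finger_gap: 0.698
gripper_force: 0.4
tcp gap [0.4914 0.2318] 0.0533 F [-0.2 -0.6  0.2]
t: 7.2
tcp_pos: [0.4736, 0.2029, 0.2427]
tool_rot: [1.0, -0.029, 0.001, -0.0]
force: [-0.3, -0.2, 0.3]
finger_gap: 0.253
gripper_force: 0.0
tcp gap [0.461  0.2301] 0.2427 F [-0.3 -0.2  0.3]
tool x,y yaw [ -3.33 -93.33]
wrist bank x'-gap 0.1  y'-pad 309.1 mm  yaw rel 0.07  size 74.7 120.5 z 0.055
top bank x'-gap -1.2  y'-pad 287.7 mm  yaw rel 1.44  size 77.2 78.1 z 0.055
side bank x'-gap -2.7  y'-pad 310.4 mm  yaw rel -1.06  size 79.5 120.7 z 0.058
last_wrist.pkl ((-0.310150146484375, 309.14105224609375), (75.02639770507812, 119.6671371459961), 0.05772683396935463)
```

The bank is now aligned: offset about 0, yaw 0.06° relative to the gap. Next I go behind its +y end with the tool turned +90° and the fingers nearly shut.

```bash
python3 -m crank '[{"dp":[0.235,0.259,0],"angular":[0,0,7.5]},{"dp":[0.235,0.259,0],"angular":[0,0,7.5]},{"dp":[0.235,0.259,0],"angular":[0,0,7.5]},{"dp":[0.235,0.259,0],"angular":[0,0,7.5]},{"dp":[0.235,0.259,0],"angular":[0,0,7.5]},{"dp":[0.235,0.259,0],"angular":[0,0,7.5]},{"dp":[0.235,0.259,0],"angular":[0,0,7.5]},{"dp":[0.235,0.259,0],"angular":[0,0,7.5]},{"dp":[0.235,0.259,0],"angular":[0,0,7.5]},{"dp":[0.235,0.259,0],"angular":[0,0,7.5]},{"dp":[0.235,0.259,0],"angular":[0,0,7.5]},{"dp":[0.235,0.259,0],"angular":[0,0,7.5]},{"dp":[0,0,0],"angular":[0,0,0]},{"dp":[0,0,0],"angular":[0,0,0]},{"dp":[0,0,0],"angular":[0,0,0]}]'
python3 look.py; python3 edge.py last_wrist.pkl last_top.pkl
```

```text
t: 8.85
tcp_pos: [0.5575, 0.2956, 0.2415]
tool_rot: [0.728, 0.686, -0.001, -0.0]
force: [0.2, -0.5, 0.6]
finger_gap: 0.253
gripper_force: 0.0
tcp gap [0.5393 0.3276] 0.2415 F [ 0.2 -0.5  0.6]
tool x,y yaw [86.56 -3.44]
wrist bank x'-gap -0.1  y'-pad 309.5 mm  yaw rel -0.11  size 75.8 121.0 z 0.055
top bank x'-gap -0.4  y'-pad 309.2 mm  yaw rel -0.01  size 77.2 121.1 z 0.055
side bank x'-gap -2.4  y'-pad 310.4 mm  yaw rel 0.33  size 79.6 119.6 z 0.058
last_wrist.pkl ((0.0845947265625, 314.3218078613281), (75.64697265625, 126.7803726196289), 0.05376071482896805)
last_top.pkl ((-1.2881813049316406, 308.56768798828125), (121.4180679321289, 78.07470703125), 89.93699645996094)
```

```bash
python3 -m crank '[{"dp":[0.03,0,-0.9],"angular":[0,0,0]},{"dp":[0,0,-0.9],"angular":[0,0,0]},{"dp":[0,0,-0.9],"angular":[0,0,0]},{"dp":[0,0,-0.9],"angular":[0,0,0]},{"dp":[0,0,-0.9],"angular":[0,0,0]},{"dp":[0,0,-0.9],"angular":[0,0,0]},{"dp":[0,0,-0.5],"angular":[0,0,0]},{"dp":[0,0,-0.3],"angular":[0,0,0.1]},{"dp":[0,0,0],"angular":[0,0,0]},{"dp":[0,0,0],"angular":[0,0,0]}]'
python3 -m crank '[{"dp":[-0.018,-0.3,0],"angular":[0,0,0]},{"dp":[-0.018,-0.3,0],"angular":[0,0,0]},{"dp":[-0.006,-0.1,0],"angular":[0,0,0]},{"dp":[-0.006,-0.1,0],"angular":[0,0,0]},{"dp":[-0.006,-0.1,0],"angular":[0,0,0]},{"dp":[-0.012,-0.2,0],"angular":[0,0,0]},{"dp":[-0.012,-0.2,0],"angular":[0,0,0]},{"dp":[-0.012,-0.2,0],"angular":[0,0,0]},{"dp":[-0.012,-0.2,0],"angular":[0,0,0]},{"dp":[-0.012,-0.2,0],"angular":[0,0,0]},{"dp":[-0.012,-0.2,0],"angular":[0,0,0]},{"dp":[-0.006,-0.1,0],"angular":[0,0,0]},{"dp":[0,0,0],"angular":[0,0,0]},{"dp":[0,0,0],"angular":[0,0,0]}]'
python3 look.py; python3 edge.py last_wrist.pkl last_top.pkl
```

```text
t: 10.0
tcp_pos: [0.5599, 0.2963, 0.0572]
tool_rot: [0.727, 0.687, 0.001, 0.0]
force: [0.0, -1.0, -0.6]
finger_gap: 0.251
gripper_force: 0.0
t: 11.4
tcp_pos: [0.5547, 0.2294, 0.0559]
tool_rot: [0.727, 0.687, -0.001, -0.0]
force: [0.1, -0.4, 0.8]
finger_gap: 0.252
gripper_force: 0.0
tcp gap [0.5404 0.2613] 0.0559 F [ 0.1 -0.4  0.8]
tool x,y yaw [86.79 -3.21]
wrist bank x'-gap -1.5  y'-pad 323.0 mm  yaw rel -26.53  size 62.9 67.6 z 0.055
top bank x'-gap -0.4  y'-pad 264.8 mm  yaw rel 0.43  size 77.1 110.8 z 0.055
side bank x'-gap -2.0  y'-pad 273.8 mm  yaw rel 0.77  size 81.7 129.1 z 0.058
last_wrist.pkl ((0.3724689483642578, 317.92633056640625), (33.06188201904297, 57.398780822753906), 0.2548760175704956)
last_top.pkl ((-1.3675880432128906, 264.6524963378906), (77.77962493896484, 113.22709655761719), 2.2703070640563965)
```

```bash
python3 -m crank '[{"dp":[-0.012,-0.2,0],"angular":[0,0,0]},{"dp":[-0.012,-0.2,0],"angular":[0,0,0]},{"dp":[-0.012,-0.2,0],"angular":[0,0,0]},{"dp":[-0.012,-0.2,0],"angular":[0,0,0]},{"dp":[-0.012,-0.2,0],"angular":[0,0,0]},{"dp":[-0.012,-0.2,0],"angular":[0,0,0]},{"dp":[-0.012,-0.2,0],"angular":[0,0,0]}]'
python3 look.py; python3 edge.py last_top.pkl
python3 - <<'E'
from h import *
d=pickle.load(open("last_top.pkl","rb"))
cv2.imwrite("pics/c3.png",cv2.resize(d["image"][95:225,170:370],(800,520),interpolation=cv2.INTER_CUBIC))
E
```

```text
t: 12.25
tcp_pos: [0.5527, 0.1875, 0.0563]
tool_rot: [0.727, 0.687, -0.0, 0.0]
force: [-0.4, 1.3, -0.7]
finger_gap: 0.248
gripper_force: 0.6
tcp gap [0.5408 0.2193] 0.0563 F [-0.4  1.3 -0.7]
tool x,y yaw [86.76 -3.24]
wrist bank x'-gap 0.4  y'-pad 275.9 mm  yaw rel 90.30  size 61.2 71.6 z 0.055
top bank x'-gap -0.3  y'-pad 216.5 mm  yaw rel 0.59  size 76.6 99.3 z 0.055
side bank x'-gap 2.1  y'-pad 226.8 mm  yaw rel -1.76  size 91.0 134.6 z 0.057
last_top.pkl ((-1.0646209716796875, 217.5544891357422), (78.52806091308594, 101.77139282226562), 0.4450347125530243)
```

View pics/c3.png

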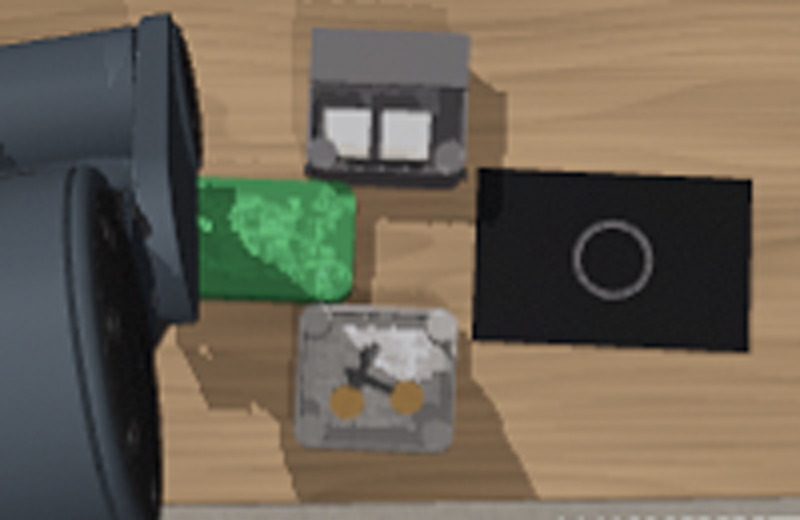

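The leading end (352,240) is between the tray and the bin and the forces are small. I'll continue through the gap.

```bash
python3 -m crank '[{"dp":[-0.012,-0.2,0],"angular":[0,0,0]},{"dp":[-0.012,-0.2,0],"angular":[0,0,0]},{"dp":[-0.012,-0.2,0],"angular":[0,0,0]},{"dp":[-0.012,-0.2,0],"angular":[0,0,0]},{"dp":[-0.012,-0.2,0],"angular":[0,0,0]},{"dp":[-0.012,-0.2,0],"angular":[0,0,0]},{"dp":[-0.012,-0.2,0],"angular":[0,0,0]},{"dp":[-0.012,-0.2,0],"angular":[0,0,0]},{"dp":[-0.012,-0.2,0],"angular":[0,0,0]},{"dp":[-0.012,-0.2,0],"angular":[0,0,0]},{"dp":[-0.012,-0.2,0],"angular":[0,0,0]},{"dp":[-0.012,-0.2,0],"angular":[0,0,0]}]'
python3 look.py; python3 edge.py last_top.pkl
```

```text
t: 13.6
tcp_pos: [0.5484, 0.1157, 0.0564]
tool_rot: [0.727, 0.687, 0.0, 0.0]
force: [0.4, 3.9, 3.6]
finger_gap: 0.251
gripper_force: 2.0
tcp gap [0.5407 0.1474] 0.0564 F [0.4 3.9 3.6]
tool x,y yaw [86.77 -3.23]
wrist bank x'-gap -3.5  y'-pad 200.4 mm  yaw rel 70.21  size 50.2 67.4 z 0.055
top bank x'-gap 1.1  y'-pad 135.7 mm  yaw rel 0.04  size 79.6 80.8 z 0.055
side bank x'-gap -2.7  y'-pad 158.4 mm  yaw rel 0.91  size 77.3 129.3 z 0.058
last_top.pkl ((0.10354232788085938, 136.76531982421875), (79.89280700683594, 81.46605682373047), 2.1442580223083496)
```

```bash
python3 -m crank '[{"dp":[-0.012,-0.2,0],"angular":[0,0,0]},{"dp":[-0.012,-0.2,0],"angular":[0,0,0]},{"dp":[-0.012,-0.2,0],"angular":[0,0,0]},{"dp":[-0.012,-0.2,0],"angular":[0,0,0]},{"dp":[-0.012,-0.2,0],"angular":[0,0,0]},{"dp":[-0.012,-0.2,0],"angular":[0,0,0]},{"dp":[-0.012,-0.2,0],"angular":[0,0,0]},{"dp":[-0.012,-0.2,0],"angular":[0,0,0]},{"dp":[-0.012,-0.2,0],"angular":[0,0,0]},{"dp":[-0.012,-0.2,0],"angular":[0,0,0]},{"dp":[-0.012,-0.2,0],"angular":[0,0,0]},{"dp":[-0.012,-0.2,0],"angular":[0,0,0]},{"dp":[-0.012,-0.2,0],"angular":[0,0,0]},{"dp":[-0.012,-0.2,0],"angular":[0,0,0]},{"dp":[-0.012,-0.2,0],"angular":[0,0,0]},{"dp":[-0.012,-0.2,0],"angular":[0,0,0]},{"dp":[-0.012,-0.2,0],"angular":[0,0,0]},{"dp":[-0.012,-0.2,0],"angular":[0,0,0]}]'
python3 look.py; python3 edge.py last_top.pkl
python3 - <<'E'
from h import *
d=pickle.load(open("last_top.pkl","rb"))
cv2.imwrite("pics/c4.png",cv2.resize(d["image"][95:225,230:430],(800,520),interpolation=cv2.INTER_CUBIC))
E
```

```text
t: 15.55
tcp_pos: [0.5418, 0.0076, 0.0563]
tool_rot: [0.727, 0.687, -0.0, -0.0]
force: [-0.1, 0.4, -1.4]
finger_gap: 0.247
gripper_force: 0.6
tcp gap [0.5405 0.0391] 0.0563 F [-0.1  0.4 -1.4]
tool x,y yaw [86.77 -3.23]
wrist bank x'-gap -3.5  y'-pad 92.0 mm  yaw rel 71.20  size 50.5 67.1 z 0.055
top bank x'-gap -540.2  y'-pad 78.9 mm  yaw rel 3.34  size 0.0 0.0 z nan
side bank x'-gap -4.4  y'-pad 50.4 mm  yaw rel 2.89  size 74.7 129.9 z 0.057
last_top.pkl ((-272.1507873535156, 529.3463134765625), (51.317962646484375, 39.143470764160156), 9.316102027893066)
  return _methods._mean(a, axis=axis, dtype=dtype,
  ret = ret.dtype.type(ret / rcount)
```

View pics/c4.png

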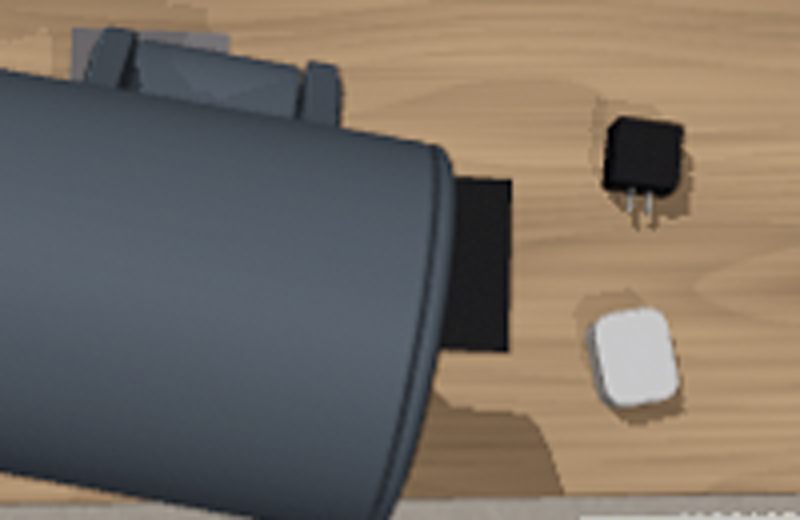

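The arm hides the bank from the top camera, but the pose follows from the contact: 47 mm still to go. The last push is slow, then I back off, lift and look.

```bash
python3 -m crank '[{"dp":[-0.012,-0.2,0],"angular":[0,0,0]},{"dp":[-0.012,-0.2,0],"angular":[0,0,0]},{"dp":[-0.012,-0.2,0],"angular":[0,0,0]},{"dp":[-0.012,-0.2,0],"angular":[0,0,0]},{"dp":[-0.012,-0.2,0],"angular":[0,0,0]},{"dp":[-0.009,-0.15,0],"angular":[0,0,0]},{"dp":[-0.006,-0.1,0],"angular":[0,0,0]},{"dp":[-0.006,-0.1,0],"angular":[0,0,0]},{"dp":[-0.003,-0.05,0],"angular":[0,0,0]},{"dp":[-0.003,-0.05,0],"angular":[0,0,0]},{"dp":[0,0,0],"angular":[0,0,0]},{"dp":[0,0,0],"angular":[0,0,0]}]'
python3 look.py 2>/dev/null|head -2
python3 -m crank '[{"dp":[0.012,0.2,0],"angular":[0,0,0]},{"dp":[0.018,0.3,0],"angular":[0,0,0]},{"dp":[0.018,0.3,0.5],"angular":[0,0,0]},{"dp":[0,0,0.9],"angular":[0,0,0]},{"dp":[0,0,0.9],"angular":[0,0,0]},{"dp":[0,0,0.9],"angular":[0,0,0]},{"dp":[0,0,0.9],"angular":[0,0,0]},{"dp":[0,0,0.9],"angular":[0,0,0]},{"dp":[0,0,0.9],"angular":[0,0,0]},{"dp":[0,0,0],"angular":[0,0,0]},{"dp":[0,0,0],"angular":[0,0,0]}]'
python3 look.py 2>/dev/null; python3 edge.py last_wrist.pkl
python3 - <<'E'
from h import *
d=pickle.load(open("last_wrist.pkl","rb"))
cv2.imwrite("pics/w5.png",cv2.resize(d["image"],(800,600)))
E
```

```text
t: 16.9
tcp_pos: [0.5392, -0.0355, 0.0562]
tool_rot: [0.727, 0.687, -0.0, 0.0]
force: [-0.8, 2.3, 1.2]
finger_gap: 0.252
gripper_force: 1.0
tcp gap [ 0.5404 -0.0041] 0.0562 F [-0.8  2.3  1.2]
tool x,y yaw [86.79 -3.21]
t: 18.15
tcp_pos: [0.5405, -0.011, 0.2335]
tool_rot: [0.727, 0.687, 0.0, 0.0]
force: [-0.6, 0.1, 0.7]
finger_gap: 0.252
gripper_force: 0.0
tcp gap [0.5403 0.0205] 0.2335 F [-0.6  0.1  0.7]
tool x,y yaw [86.81 -3.19]
wrist bank x'-gap 0.1  y'-pad 5.0 mm  yaw rel -0.19  size 76.1 120.9 z 0.055
top bank x'-gap -0.8  y'-pad -2.6 mm  yaw rel 0.56  size 77.4 107.1 z 0.055
side bank x'-gap -2.7  y'-pad 7.4 mm  yaw rel -1.01  size 79.2 119.1 z 0.058
last_wrist.pkl ((0.3236198425292969, 10.334720611572266), (78.2232666015625, 130.78749084472656), 0.18818624317646027)
```

View pics/w5.png

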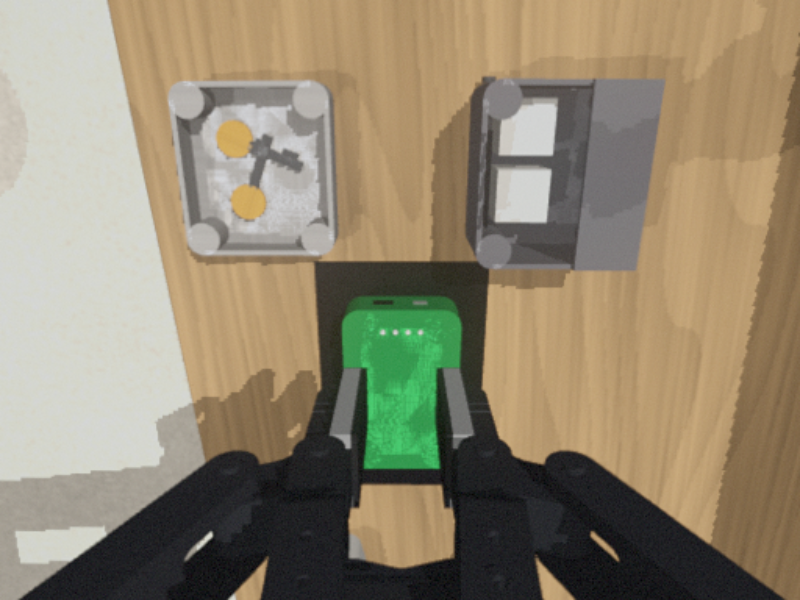

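The bank at (400,385) lies wholly on the dark pad and square with it: about 5 mm off centre along the pad (30 mm of margin), yaw within 0.2°. The fingers are clear and nothing else was touched.

```bash
python3 -c "
from station import order
print(order.sign_off())"
```

```text
the job is handed in; nothing more can be done
None
```

The power bank was pushed flat through the gap and lies fully on the charging pad, about 5 mm off centre along it and within about 0.2° of square; nothing else was touched and the job is handed in.

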